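# Fit the charged battery into the label printer's dock

## Task

The label printer has no battery. Find the charged pack (green lamp) in the desk charger, grip it in the finger notches at its middle, lift it straight up out of its tight well and set it down flat on the table. Then take it again by the tongue at its end, slide it fully home into the battery bay under the printer and slide the orange lock across behind it; don't drop it, leave the pack with the red lamp in its well, and don't knock the deli cup or the timer about.

Things in the scene. Friction and masses are not known exactly. Their poses are not given: they have to be found in the camera images.
- pack_charger: Grey two-well desk charger, fixed, no lid, 44 mm high, 183 mm wide (y). Origin on the table, midway between the wells' middles; x points along the packs to their contact ends (edge at +66 mm; edge at -110 mm on the tongue side); well centres at y = +47 and -47 mm.
- well_a (a point): Middle of the charger's +y well, where a seated pack's shell centre is, 30 mm above the table. A well encloses pack and tongue with 1.5 mm play all round; its floor is 16 mm above the table, so a seated pack is flush with the charger's top. Only at mid-length are there finger notches, one on each side: 42 mm long, 33 mm to the side (outer ones open), clear down to 8 mm above the table.
- well_b (a point): Middle of the charger's -y well, which is the same.
- full_pack_centre (a point): Charged pack: GREEN lamp window (30 x 14 mm) on top near the tongue; in either well. Loose, 0.14 to 0.26 kg. Dark shell 105 mm long (x), 58 wide (y), 28 high. The point is the shell's centre, half-way up, between the ribbed finger patches on its sides; it balances about 4 mm from there, towards the tongue. x points from tongue to copper contacts, z up.
- full_pack_tongue (a point): Grip point of the green-lamp pack's black tongue: 74.5 mm from the shell's centre along -x, 14 mm above the underside; same axes. The tongue is 42 mm long, 30 mm wide (y), 18 mm thick (5 to 23 mm above the underside).
- low_pack_centre (a point): The same kind of pack with a RED lamp, still charging in the other well; the point is its shell's centre. It stays there.
- dock: Beige battery dock, fixed, 218 mm long (x), 202 mm wide (y from -124 to +78 mm), 54 mm high; the label printer is fixed on it, from 60 mm behind the mouth's face on, reaching 116 mm above the dock. Origin on the table under the middle of the bay's mouth; +x points level into the bay, y across it.
- bay_mouth (a point): Middle of the bay's mouth in the dock's front face, 28 mm above the table; x points into the bay. Bay 62 mm wide, from 14 to 46 mm above the table, 7 mm lead-in at sides and floor. A pack goes in contacts first, same side up; home against the end stop its shell's centre is 54 mm behind the face, its rear face 1.5 mm inside, only the tongue sticks out.
- lock (a joint): Slide of the orange lock on the dock's lip, m: 0 open, 0.024 locked. It moves along the dock's -y with about 2 N of friction and stays where left. Locked, its nose hangs behind the shell's rear face, beside the tongue; it cannot close unless the pack is home.
- lock_tab (a point): Centre of the lock's upright thumb tab, 14 mm (x) by 10 mm (y), from 59 to 78 mm above the table; the point is at 68 mm and moves with the lock. Push the tab's +y side towards -y (dock axes).
- cup: Lidded deli cup, 74 mm wide, 68 mm high, loose bystander; origin under its middle.
- timer: White kitchen timer, 30 x 74 mm and 66 mm high, standing, loose bystander; origin under its middle.

How it is judged:
By the outcome, as a careful person would: the job done as asked, in the order asked, and still so for the second after the job is handed in, with the robot touching nothing.
It also fails if it takes over 58 s, if anything falls off the work surface, if the arm or the gripper's body presses on something with over 40 N, if the wrist force passes 120 N, or if a joint passes its speed limit or range.

## Robot

A 6-joint arm with a two-finger parallel gripper is mounted at the origin on the work surface; the furniture and walls round the work are solid. World frame = base frame: x ahead of the robot, y to its left, z up, the work surface at z = 0. Lengths are in m, angles in rad, forces in N, time in s.
With the tool pointing down it reaches from about 0.375 to 0.925 m from the base axis. Payload 5.7 kg.
Tool frame: the origin (TCP) lies at the very end of the fingers, on their centre line; the grasp point (between the pads) lies 19 mm behind it (robot.hold_point_z is the distance from the TCP to the grasp point, in m); z points along the fingers, y is the line along which they close (so a half turn about z gives the same grasp; the last joint's range is limited). The gripper opens to 88 mm and grips with 3 to 60 N. Pads are 20 mm wide; open, the fingers measure 115 mm over their backs; the gripper's body (75 mm by 178 mm) begins 61 mm behind the grasp point.
Start: joints at [-0.115, 0.359, 1.51, -0, 1.272, -0.115], TCP at [0.6, -0, 0.199] pointing down, gripper open.
Joint ranges: [-2.97, 2.97], [-1.01, 2.36], [0.21, 2.38], [-0.96, 4.11], [0.2, 2.71], [-2.98, 2.98]. Speed limits (rad/s): [2.39, 2.39, 3.14, 3.14, 3.14, 3.14].

## Interface

Orientations are given as [roll, pitch, yaw] about the fixed x, y, z axes, in that order (R = Rz(yaw) Ry(pitch) Rx(roll)).
In Python, from bench import robot gives the robot as it stands. The module is installed in compiled form; this text tells all that it offers.
- The arm moves only by the tool arm_command, never from a script. Its argument "commands" is a list of rows, each a list of 7 numbers: the shift along the tool's x, y, z in cm, then the turn, a rotation vector about the tool's x, y, z in degrees, then the opening, from 0 (shut) to 1 (fully open). In form: [[tx, ty, tz, ax, ay, az, hand], ...]. A call has 1 to 10 rows; each row shifts and turns the commanded pose from where the row before left it, along the tool's axes as they then stand; what a row does not reach is not made up. A row lasts 1/12 s, in which the tool goes at most 41.7 mm and 7.16 degrees, less where a joint would pass 70% of its speed; a pose out of reach is approached as far as the arm can. A call with a gripper value outside its range is refused whole. The fingers move at their own pace and stop on an object; "squeeze" is the grip in N (left out, the last holds). Time passes only in rows, so rows that do not move let the fingers close. It gives the time, the measured TCP pose, the force, the opening and the grip force at its end, in the units of the state.
- robot.get_state(): the state, without advancing time (a new reading comes with each control period).
- robot.capture(name): name is "scene" or "side" or "wrist"; returns a dict with "img" (420x560x3 uint8, red, green, blue), "range_z" (420x560 float32, m along the optical axis (not along the pixel's ray), 0 where there is no reading), "fovy" (degrees; the focal length in pixels is half the picture's height over the tangent of half this angle, whatever the lens; pixels are square), "cx", "cy" (the principal point, pixels), "origin" and "orientation" of the camera in the world. Camera axes: x right, y up, looking along -z (the intrinsics and any distortion apply to the point x, -y, -z); pixel columns grow to the right and rows downward; lengths in m; the calibration is good to about 2 mm. A picture is of the moment at which its call begins.
- robot.close_job(): hands the job in; it is judged then, once.
The state is a dict: "time": time; "qpos": joint angles; "dq": joint speeds; "joint_efforts": joint torques, N m; "position": TCP position; "eef_rot": TCP orientation; "contact_force": force on the tool from outside, world axes, zero at the start; "torque": the same for the moment, N m; "gripper_width": finger opening in m; "grip_force": force on a finger pad.
Only numpy, scipy, OpenCV 4.12 (cv2) and the standard library are available. Lean on these libraries where they do the work, as an engineer would, in place of code of your own. Each camera call takes 0.05 s, during which the arm holds its last target. There are 200 camera calls.

## Working session

There is one attempt and no reset: what is moved stays moved. The work goes in short steps, Python scripts to look and compute and a tool call to move; the robot and the scene stay as the last step left them, time stands still between calls to the robot, and variables do not carry over. Pictures are saved under pics/ and viewed, at most 10 in all, crops included, and the job is handed in when it is done.

Besides the shell and the picture viewer there is one more tool, called after "Request:" as name(argument=value, ...), one argument or row to a line, values as JSON. arm_command: Moves the arm, as the interface text tells. Its arguments: {"type":"object","properties":{"commands":{"type":"array"},"squeeze":{"type":"number"}},"required":["commands"]}

```bash
mkdir -p pics; cat > h.py <<'E'
import numpy as np, cv2
from bench import robot
from scipy.spatial.transform import Rotation as R
def cap(n,save=None):
    c=robot.capture(n)
    if save: cv2.imwrite('pics/'+save,c['img'][:,:,::-1])
    return c
def Rm(o):
    o=np.array(o,float)
    if o.shape==(3,3): return o
    if o.size==3: return R.from_euler('xyz',o).as_matrix()
    raise ValueError(o)
def pts(c):
    """world xyz for every pixel from depth (no distortion)"""
    f=210/np.tan(np.radians(c['fovy'])/2)
    v,u=np.mgrid[:420,:560]; z=c['range_z']
    P=np.stack([(u-c['cx'])/f*z,-(v-c['cy'])/f*z,-z],-1)
    return P@Rm(c['orientation']).T+np.array(c['origin'])
def ray(c,u,v,h):
    f=210/np.tan(np.radians(c['fovy'])/2)
    d=Rm(c['orientation'])@np.array([(u-c['cx'])/f,-(v-c['cy'])/f,-1]); o=np.array(c['origin'])
    return o+d*(h-o[2])/d[2]
E
python3 - <<'E'
from h import *
a=cap('scene');b=cap('side');w=cap('wrist')
for n,c in zip(('scene','side','wrist'),(a,b,w)): print(n,{k:v for k,v in c.items() if k not in('img','range_z')},(c['range_z']>0).mean())
cv2.imwrite('pics/a.png',cv2.resize(np.vstack([np.hstack([a['img'],b['img']])])[:,:,::-1],(800,300)))
cv2.imwrite('pics/scene.png',a['img'][:,:,::-1]);cv2.imwrite('pics/side.png',b['img'][:,:,::-1])
print(robot.get_state(), robot.hold_point_z)
E
```

```text
scene {'fovy': 48.535534069454265, 'cx': 274.5285513330783, 'cy': 213.14817725740818, 'origin': array([ 0.16856106, -0.4920767 ,  0.66019338]), 'orientation': array([ 0.7843871 ,  0.01711044, -0.69441267])} 0.9959438775510204
side {'fovy': 48.828370220962555, 'cx': 284.44559316415445, 'cy': 216.75658261323213, 'origin': array([ 0.31860845, -0.64806833,  0.61364897]), 'orientation': array([ 0.88071571, -0.01283056, -0.3398506 ])} 0.9957100340136055
wrist {'fovy': 68.78349992252667, 'cx': 277.34312818371933, 'cy': 207.22079088930948, 'origin': array([0.59859321, 0.06600992, 0.38390772]), 'orientation': array([-0.24677869,  0.00194793,  0.00026263])} 0.9688945578231293
{'time': 0.15, 'qpos': array([-1.15100833e-01,  3.59337177e-01,  1.51119741e+00,  9.95265727e-06,
        1.27248833e+00, -1.15135247e-01]), 'dq': array([ 1.33543931e-03, -2.65735449e-03, -2.93362062e-03, -1.31525022e-03,
        8.40107378e-04,  5.65889756e-05]), 'joint_efforts': array([ 6.01716038e-04, -5.15759647e+01, -2.71007627e+01,  6.74942834e-02,
        3.05557286e-02, -7.96465724e-05]), 'position': array([5.99427552e-01, 6.18954547e-05, 1.98098961e-01]), 'eef_rot': array([-3.14017294e+00, -1.73756940e-04,  1.57082769e+00]), 'contact_force': array([ 0.02985036, -0.15303777,  0.80260914]), 'torque': array([-0.00221005, -0.04168341,  0.02341271]), 'grip_force': 0.0, 'gripper_width': 0.08751038263527165} 0.0187
```

View pics/scene.png

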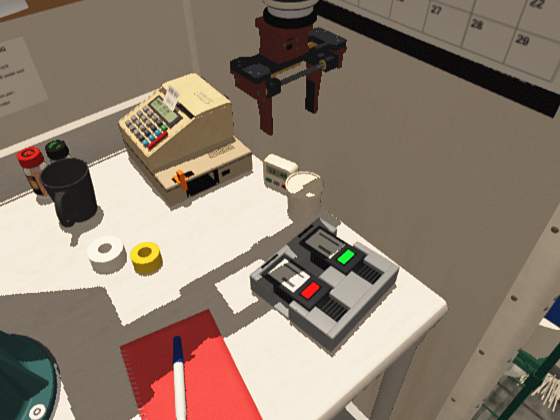

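View pics/side.png

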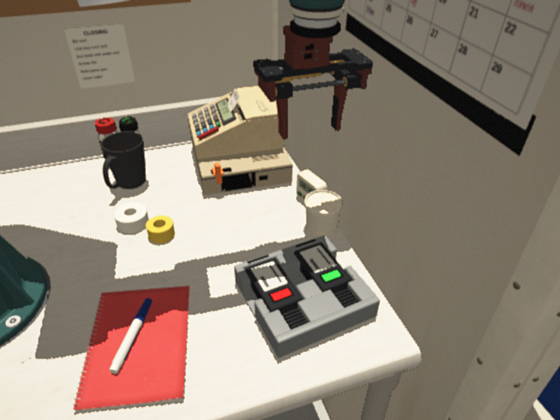

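The scene view shows the green lamp at (346,257), red lamp at (311,290), lock at (181,181), bay mouth at (203,182), cup at (303,195) and timer at (280,172). The side view agrees: green (332,275), red (281,295), lock (218,173).

```bash
cat > m.py <<'E'
from h import *
def lamp(c,lo,hi):
    h=cv2.cvtColor(c['img'],cv2.COLOR_RGB2HSV)
    return cv2.inRange(h,lo,hi)
def rect(xy):
    (cx,cy),(w,h),a=cv2.minAreaRect(xy.astype(np.float32)*1000); return np.round([cx,cy,w,h,a],1)
def big(m):
    n,l,s,_=cv2.connectedComponentsWithStats(m.astype(np.uint8)); k=1+np.argmax(s[1:,4]); return l==k
E
python3 - <<'E'
from m import *
for n in ('scene','side'):
    c=cap(n);P=pts(c)
    print(n)
    for nm,lo,hi,z in(('green',(45,150,100),(75,255,255),.044),('red',(0,200,150),(6,255,255),.044),('orange',(7,190,120),(16,255,255),.068)):
        m=lamp(c,lo,hi)>0
        m[:250 if nm=='red' else 0]=0
        if nm=='red': m[305:]=0; m[:,:260]=0
        m=big(m);v,u=np.nonzero(m); q=P[m]; print(nm,m.sum(),u.mean(),v.mean(),'depth',np.median(q,0).round(4),'ray',ray(c,u.mean(),v.mean(),z).round(4),'rect',rect(np.array([ray(c,a,b,z)[:2] for a,b in zip(u,v)])), q[:,2].min().round(3),q[:,2].max().round(3))
    t=P[(abs(P[...,2])<.01)&(P[...,0]>.3)]; print('table z',np.median(t[:,2]))
    # regions above table
    g=(P[...,2]>.038)&(P[...,2]<.049); g=big(g); q=P[g]; print('charger top rect',rect(q[:,:2]),np.median(q[:,2]))
    g=(P[...,2]>.050)&(P[...,2]<.058)&(P[...,0]>.4); g=big(g); q=P[g]; print('dock top rect',rect(q[:,:2]),np.median(q[:,2]),q.min(0),q.max(0))
    g=(P[...,2]>.06)&(P[...,2]<.074);n_,l,s,ce=cv2.connectedComponentsWithStats(g.astype(np.uint8))
    for k in range(1,n_):
        if s[k,4]>40: q=P[l==k]; print('obj',s[k],np.median(q,0).round(3),rect(q[:,:2]))
E
```

```text
scene
green 137 345.57664233576645 256.26277372262774 depth [ 0.5788 -0.1717  0.0443] ray [ 0.5794 -0.1717  0.044 ] rect [ 579.6 -171.8   32.3   15.6    8.3] 0.041 0.047
red 156 309.9871794871795 289.9230769230769 depth [ 0.4856 -0.1835  0.0445] ray [ 0.4859 -0.1834  0.044 ] rect [ 486.2 -183.5   31.4   14.6    9. ] 0.042 0.047
orange 146 181.25342465753425 179.86986301369862 depth [0.4642 0.1644 0.0581] ray [0.4601 0.1573 0.068 ] rect [460.6 157.6  59.8  21.7  81.3] 0.035 0.66
table z -0.0006116343531971657
charger top rect [ 530.2 -170.8  184.9  176.3    7.1] 0.04327435445524441
dock top rect [529.9 196.4  95.  207.5  79.8] 0.053076918687212316 [0.43051209 0.15540867 0.05002641] [0.63397253 0.26150697 0.05797808]
obj [231 103  29  26 146] [0.69  0.252 0.067] [6.899e+02 2.557e+02 4.500e+00 1.080e+02 2.000e-01]
obj [ 66 123  53  26 312] [0.391 0.413 0.067] [392.4 413.2 118.3   9.7   0.9]
obj [120 130 114  40 534] [0.5   0.228 0.068] [497.  256.9 122.  249.6  48.4]
obj [ 271  133  289  188 1771] [ 0.69  -0.234  0.067] [ 689.4 -145.1   76.9  608.8    6.8]
obj [264 154  34  19 319] [0.6
[... 1409 characters left out ...]
14  272  279 1916] [ 0.69  -0.279  0.067] [689.2 -48.1 104.7 804.8   7.1]
obj [138 116  50  13 263] [0.383 0.415 0.067] [384.9 414.6  10.8 120.6  89. ]
obj [  0 129  98  20 544] [0.122 0.414 0.067] [126.5 415.1  10.9 209.6  89.7]
obj [195 142  89  17 431] [0.528 0.228 0.068] [530.3 229.9  24.2 199.7  80.8]
obj [111 144  26   7 104] [0.285 0.318 0.069] [285.  316.9  17.2  53.8  88.4]
obj [109 152  36  18 193] [0.288 0.247 0.067] [289.5 254.9  76.8  30.6   7.1]
obj [ 298  169   45   47 1068] [0.637 0.007 0.065] [629.8  35.3  73.5 155.3   4.8]
obj [  4 248  16  24 146] [0.076 0.028 0.067] [75.9 17.7 50.7 16.3 72.9]
obj [  0 275  16  12 108] [ 0.08  -0.035  0.066] [ 78.1 -34.3   8.3  22.6  84.2]
```

```bash
python3 - <<'E'
from m import *
for n in ('scene','side','wrist'):
    c=cap(n);P=pts(c);X,Y,Z=P[...,0],P[...,1],P[...,2]
    print(n, 'table', np.median(Z[(abs(Z)<.012)&(X>.4)]))
    m=lamp(c,(45,150,100),(75,255,255))>0
    if m.any(): m=big(m); v,u=np.nonzero(m); print('green',m.sum(),ray(c,u.mean(),v.mean(),.044).round(4))
    # dock front face points: z in .005-.052
    g=(Z>.008)&(Z<.05)&(X>.40)&(X<.66)&(Y>.10)&(Y<.2)
    q=P[g]; 
    if len(q)>50:
        xs=np.arange(.41,.65,.015); L=[]
        for a in xs:
            s=q[(q[:,0]>=a)&(q[:,0]<a+.015)]
            if len(s)>5: L.append((a+.0075,np.percentile(s[:,1],30),len(s)))
        print('front',np.round(L,3).tolist())
    # top lip z~.054
    g=(abs(Z-.054)<.004)&(X>.40)&(X<.66)&(Y>.1)&(Y<.26); q=P[g]
    print('lip n',len(q))
    L=[]
    for a in np.arange(.41,.65,.015):
        s=q[(q[:,0]>=a)&(q[:,0]<a+.015)]
        if len(s)>5: L.append((a+.0075,s[:,1].min(),s[:,1].max()))
    print('lip',np.round(L,3).tolist())
    # dark opening, tab
    g=lamp(c,(7,170,100),(18,255,255))>0; g&=(X>.4)&(X<.55)&(Y>.1)&(Y<.24); q=P[g]
    for lo,hi in((.03,.05),(.05,.062),(.062,.076),(.074,.085)):
        s=q[(q[:,2]>lo)&(q[:,2]<hi)]
        if len(s)>3: print('orange',lo,len(s),s.min(0).round(4),np.median(s,0).round(4),s.max(0).round(4))
a=cap('scene')['img'][90:215,110:320];b=cap('side')['img'][80:205,170:380]
cv2.imwrite('pics/dock.png',cv2.resize(np.vstack([a,b])[:,:,::-1],None,fx=2.3,fy=2.3,interpolation=cv2.INTER_CUBIC))
cv2.imwrite('pics/w0.png',cap('wrist')['img'][:,:,::-1])
E
```

```text
scene table -0.0007086279709294097
green 137 [ 0.5794 -0.1717  0.044 ]
front [[0.432, 0.171, 148.0], [0.448, 0.169, 112.0], [0.462, 0.166, 114.0], [0.478, 0.168, 57.0], [0.493, 0.17, 104.0], [0.507, 0.169, 105.0], [0.523, 0.169, 104.0], [0.538, 0.165, 154.0], [0.553, 0.162, 94.0], [0.568, 0.161, 98.0], [0.583, 0.16, 103.0], [0.598, 0.159, 91.0], [0.613, 0.158, 93.0], [0.628, 0.106, 113.0]]
lip n 2051
lip [[0.432, 0.169, 0.257], [0.448, 0.169, 0.239], [0.462, 0.159, 0.237], [0.478, 0.161, 0.238], [0.493, 0.165, 0.235], [0.507, 0.164, 0.234], [0.523, 0.163, 0.235], [0.538, 0.161, 0.232], [0.553, 0.161, 0.231], [0.568, 0.16, 0.23], [0.583, 0.159, 0.229], [0.598, 0.157, 0.229], [0.613, 0.156, 0.226], [0.628, 0.1, 0.226]]
orange 0.03 34 [0.4583 0.1602 0.0351] [0.4649 0.1631 0.0433] [0.4709 0.166  0.0498]
orange 0.05 73 [0.4555 0.1592 0.0506] [0.4624 0.1661 0.0574] [0.4804 0.2056 0.0617]
orange 0.062 35 [0.4601 0.1624 0.0621] [0.4646 0.1645 0.0685] [0.471  0.1789 0.0757]
orange 0.074 28 [0.4606 0.1629 0.0743] [0.4654 0.1682 0.077 ] [0.4705 0.1743 0.0796]
side table -5.327613393729669e-05
g
[... 1394 characters left out ...]
0], [0.628, 0.157, 144.0]]
lip n 5208
lip [[0.432, 0.17, 0.186], [0.448, 0.164, 0.186], [0.462, 0.162, 0.185], [0.478, 0.162, 0.186], [0.493, 0.166, 0.186], [0.507, 0.165, 0.186], [0.523, 0.164, 0.186], [0.538, 0.163, 0.186], [0.553, 0.162, 0.186], [0.568, 0.161, 0.186], [0.583, 0.16, 0.186], [0.598, 0.159, 0.186], [0.613, 0.157, 0.186], [0.628, 0.1, 0.186]]
orange 0.03 57 [0.446  0.1619 0.0376] [0.4671 0.1625 0.0432] [0.4708 0.1694 0.0498]
orange 0.05 322 [0.4515 0.1617 0.0502] [0.4704 0.1712 0.059 ] [0.4764 0.1852 0.062 ]
orange 0.062 58 [0.4605 0.163  0.062 ] [0.4667 0.1635 0.0691] [0.4708 0.1778 0.0759]
orange 0.074 203 [0.4599 0.1628 0.0743] [0.4657 0.1695 0.078 ] [0.4707 0.1778 0.0803]
```

View pics/dock.png

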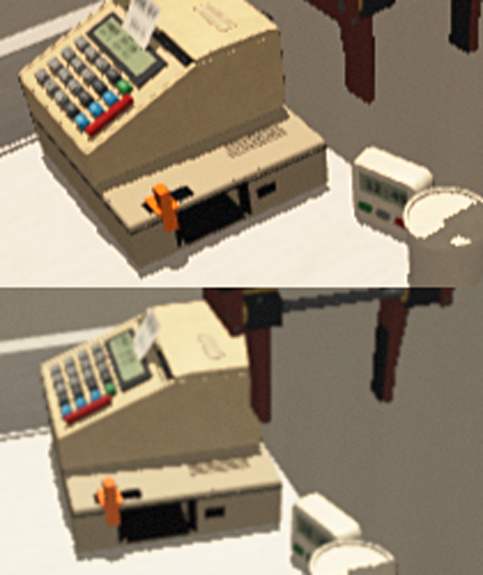

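View pics/w0.png

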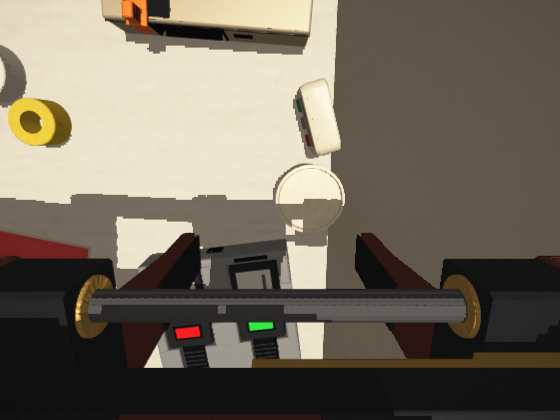

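Pictures: the dock crop shows the lock at the bay's left (+y) side, beside the dark mouth. The wrist view shows green lamp (261,326), cup (310,198), timer (320,117), lock (135,10).

Request:
arm_command(
  commands=[
    [-2.4,-0.4,0,0,0,0,0.88],
    [-2.4,-0.4,0,0,0,0,0.88],
    [-2.4,-0.4,0,0,0,0,0.88],
    [-2.4,-0.4,0,0,0,0,0.88],
    [-2.4,-0.4,1,0,0,0,0.88],
    [-2.3,-0.4,2,0,0,-3.6,0.88],
    [0,0,2,0,0,-3.6,0.88],
    [0,0,2,0,0,0,0.88],
    [0,0,0,0,0,0,0.88],
    [0,0,0,0,0,0,0.88],
  ],
  squeeze=30,
)

```text
time: 1.38
position: [0.5751, -0.1427, 0.1281]
eef_rot: [-3.139, -0.001, 1.696]
contact_force: [0.5, -0.1, 0.9]
gripper_width: 0.0767
grip_force: 0.0
```

```bash
python3 - <<'E'
from m import *
s=robot.get_state();print(s['position'],s['eef_rot'],s['contact_force'],s['gripper_width'])
for n in('scene','side','wrist'):
    c=cap(n,'w1_%s.png'%n);P=pts(c);X,Y,Z=P[...,0],P[...,1],P[...,2]
    g=(abs(Z-.044)<.005)&(X>.4)&(X<.65)&(Y<-.06)&(Y>-.3); q=P[g]; print(n,'charger',rect(q[:,:2]),np.median(q[:,2]))
    m=lamp(c,(45,150,100),(75,255,255))>0
    if m.any(): m=big(m); v,u=np.nonzero(m); print('green',m.sum(),ray(c,u.mean(),v.mean(),.044).round(4))
E
```

```text
[ 0.57507433 -0.14274863  0.12805025] [-3.13927742e+00 -1.24626941e-03  1.69589466e+00] [ 0.48727827 -0.06622624  0.87007082] 0.07666631851880662
scene charger [ 530.5 -170.9  185.7  176.2    7.3] 0.04336701240448393
green 107 [ 0.5784 -0.1722  0.044 ]
side charger [ 530.2 -169.3  183.5  178.5    7.3] 0.043963630757375916
green 97 [ 0.5782 -0.17    0.044 ]
wrist charger [ 528.7 -159.5  182.9  152.7    7.2] 0.04388965211691004
green 446 [ 0.5777 -0.1729  0.044 ]
```

View pics/w1_wrist.png

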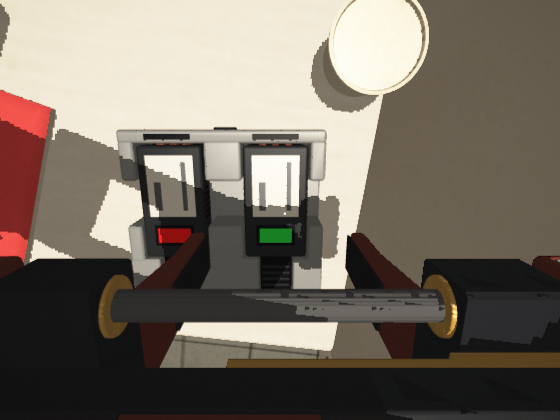

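The wrist view shows the charger square to the tool, green lamp (275,236), red lamp (174,236), the fingers straddling the green pack.

Request:
arm_command(
  commands=[
    [0,-0.1,2.5,0,0,0,0.88],
    [0,0,2.5,0,0,0,0.88],
    [0,0,2.0,0,0,0,0.88],
    [0,0,1.5,0,0,0,0.88],
    [0,0,1.2,0,0,0,0.88],
    [0,0,1.0,0,0,0,0.88],
    [0,0,0.85,0,0,0,0.88],
    [0,0,0,0,0,0,0.88],
    [0,0,0,0,0,0,0.6],
    [0,0,0,0,0,0,0.6],
  ],
)

```text
time: 2.37
position: [0.5757, -0.1434, 0.014]
eef_rot: [3.14, 0.001, 1.696]
contact_force: [-1.1, 0.1, -0.7]
gripper_width: 0.0671
grip_force: 0.0
```

Request:
arm_command(
  commands=[
    [0,0,0,0,0,0,0.5],
    [0,0,0,0,0,0,0.5],
    [0,0,0,0,0,0,0.5],
    [0,0,0,0,0,0,0.5],
  ],
)

```text
time: 2.7
position: [0.5756, -0.1434, 0.014]
eef_rot: [3.14, 0.001, 1.696]
contact_force: [0.0, 1.0, 5.7]
gripper_width: 0.0579
grip_force: 30.0
```

Request:
arm_command(
  commands=[
    [0,0,-0.3,0,0,0,0.5],
    [0,0,-0.4,0,0,0,0.5],
    [0,0,-0.5,0,0,0,0.5],
    [0,0,-0.6,0,0,0,0.5],
    [0,0,-0.7,0,0,0,0.5],
    [0,0,-0.8,0,0,0,0.5],
    [0,0,-0.8,0,0,0,0.5],
  ],
  squeeze=40,
)

```text
time: 3.28
position: [0.575, -0.1432, 0.0551]
eef_rot: [3.142, 0.0, 1.696]
contact_force: [0.2, 0.2, -1.2]
gripper_width: 0.0575
grip_force: 40.0
```

Request:
arm_command(
  commands=[
    [0,0,-1,0,0,0,0.5],
    [0,0,-1.5,0,0,0,0.5],
    [0,0,-1.5,0,0,0,0.5],
    [0,0,-0.5,0,0,0,0.5],
    [0,0,0,0,0,0,0.5],
  ],
)

```text
time: 3.7
position: [0.5763, -0.1436, 0.1013]
eef_rot: [3.138, 0.002, 1.696]
contact_force: [0.4, 0.2, -2.2]
gripper_width: 0.0576
grip_force: 40.0
```

Request:
arm_command(
  commands=[
    [1.3,-0.2,0,0,0,0,0.5],
    [2.2,-0.4,0,0,0,0,0.5],
    [2.7,-0.5,0,0,0,0,0.5],
    [3,-0.6,0,0,0,0,0.5],
    [3,-0.6,0,0,0,0,0.5],
    [3,-0.6,0,0,0,0,0.5],
    [3,-0.5,0,0,0,0,0.5],
    [2.5,-0.4,0,0,0,0,0.5],
    [1.8,-0.3,0,0,0,0,0.5],
    [1.06,-0.19,0,0,0,0,0.5],
  ],
)

```text
time: 4.53
position: [0.5002, 0.0877, 0.0982]
eef_rot: [-3.139, -0.001, 1.698]
contact_force: [0.5, -0.1, -1.5]
gripper_width: 0.0573
grip_force: 40.0
```

Request:
arm_command(
  commands=[
    [0,0,0,0,0,3,0.5],
    [0,0,0,0,0,4,0.5],
    [0,0,0,0,0,3,0.5],
    [0,0,0,0,0,1.2,0.5],
    [0,0,0,0,0,0,0.5],
    [0,0,0,0,0,0,0.5],
  ],
)

```text
time: 5.03
position: [0.5025, 0.0852, 0.0989]
eef_rot: [-3.141, 0.0, 1.502]
contact_force: [0.2, -0.0, -1.9]
gripper_width: 0.0576
grip_force: 40.0
```

```bash
python3 - <<'E'
from m import *
s=robot.get_state();print(s['position'],s['eef_rot'],s['contact_force'],s['gripper_width'])
for n in('scene','side','wrist'):
    c=cap(n,'w2_%s.png'%n);P=pts(c);X,Y,Z=P[...,0],P[...,1],P[...,2]
    L=[]
    for a in np.arange(.425,.64,.01):
        q=P[(X>=a)&(X<a+.01)&(Y>.1)&(Y<.2)&(abs(Z-.05)<.008)]
        if len(q)>8: L.append((a+.005,np.percentile(q[:,1],3)))
    print(n,np.round(L,4).tolist())
    m=lamp(c,(45,150,100),(75,255,255))>0
    if m.any(): m=big(m); q=P[m]; print('green',m.sum(),np.median(q,0).round(4))
E
```

```text
[0.50246297 0.08517881 0.09887942] [-3.14066398e+00  1.02859920e-04  1.50215063e+00] [ 0.16577385 -0.00359621 -1.8710333 ] 0.05763262144401997
scene [[0.43, 0.17], [0.44, 0.1689], [0.45, 0.169], [0.46, 0.1616], [0.47, 0.1614], [0.48, 0.1665], [0.49, 0.1657], [0.5, 0.1652], [0.59, 0.1855], [0.6, 0.1574], [0.61, 0.157], [0.62, 0.101], [0.63, 0.1557]]
green 78 [0.5008 0.0555 0.1294]
side [[0.43, 0.1714], [0.44, 0.1696], [0.45, 0.1701], [0.46, 0.1626], [0.47, 0.162], [0.48, 0.1679], [0.49, 0.169], [0.56, 0.1612], [0.57, 0.1609], [0.58, 0.1611], [0.59, 0.1611], [0.6, 0.1595], [0.61, 0.1586], [0.62, 0.1028], [0.63, 0.1575]]
green 59 [0.4996 0.0575 0.1298]
wrist [[0.43, 0.1707], [0.44, 0.1702], [0.45, 0.1697], [0.46, 0.1627], [0.47, 0.1623], [0.48, 0.1675], [0.49, 0.1669], [0.5, 0.1662], [0.51, 0.1656], [0.52, 0.1649], [0.53, 0.1642], [0.54, 0.1634], [0.55, 0.1629], [0.56, 0.1622], [0.57, 0.1615], [0.58, 0.1608], [0.59, 0.1602], [0.6, 0.1596], [0.61, 0.1588], [0.62, 0.1033], [0.63, 0.1115], [0.64, 0.1136]]
```

View pics/w2_side.png

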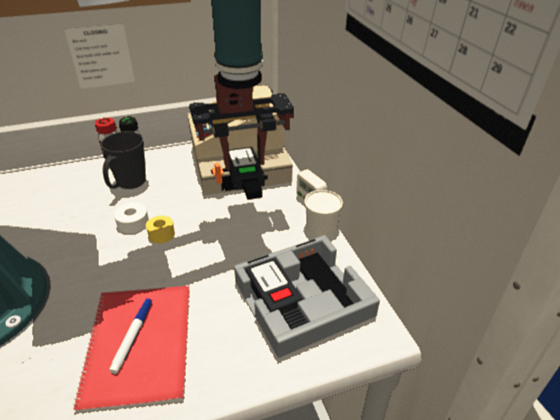

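The side view shows the pack held level in front of the dock at about (245,170). The green well is empty, the red pack is still seated, and cup and timer are undisturbed.

Request:
arm_command(
  commands=[
    [0,0,1,0,0,0,0.5],
    [0,0,2,0,0,0,0.5],
    [0,0,2,0,0,0,0.5],
    [0,0,1.8,0,0,0,0.5],
    [0,0,1.2,0,0,0,0.5],
    [0,0,0.8,0,0,0,0.5],
    [0,0,0.4,0,0,0,0.5],
    [0,0,0,0,0,0,0.5],
    [0,0,0,0,0,0,0.5],
  ],
  squeeze=30,
)

```text
time: 5.93
position: [0.5031, 0.0852, 0.0074]
eef_rot: [3.141, -0.0, 1.501]
contact_force: [-0.1, 0.4, -0.9]
gripper_width: 0.0575
grip_force: 30.0
```

Request:
arm_command(
  commands=[
    [0,0,0.3,0,0,0,0.5],
    [0,0,0.2,0,0,0,0.5],
    [0,0,0.1,0,0,0,0.5],
    [0,0,0,0,0,0,0.5],
    [0,0,0,0,0,0,0.5],
  ],
  squeeze=15,
)

```text
time: 6.35
position: [0.5029, 0.0853, 0.0014]
eef_rot: [3.141, -0.0, 1.501]
contact_force: [0.1, 0.3, -1.0]
gripper_width: 0.0578
grip_force: 15.0
```

Request:
arm_command(
  commands=[
    [0,0,0.1,0,0,0,0.5],
    [0,0,0,0,0,0,0.5],
    [0,0,0,0,0,0,0.5],
    [0,0,0,0,0,0,0.5],
  ],
  squeeze=3,
)

```text
time: 6.68
position: [0.5029, 0.0852, 0.0002]
eef_rot: [-3.141, -0.0, 1.501]
contact_force: [0.5, -0.4, -1.2]
gripper_width: 0.0583
grip_force: 3.0
```

Request:
arm_command(
  commands=[
    [0,0,0,0,0,0,0.66],
    [0,0,0,0,0,0,0.68],
    [0,0,0,0,0,0,0.75],
    [0,0,0,0,0,0,0.85],
    [0,0,0,0,0,0,0.85],
  ],
)

```text
time: 7.1
position: [0.503, 0.0852, 0.0003]
eef_rot: [3.141, -0.0, 1.501]
contact_force: [0.5, -0.3, -1.1]
gripper_width: 0.0738
grip_force: 0.0
```

Request:
arm_command(
  commands=[
    [0,0,-1,0,0,0,0.85],
    [0,0,-2,0,0,0,0.85],
    [0,0,-3,0,0,0,0.85],
    [0,0,-3,0,0,0,0.85],
    [-3,0,-1,0,0,0,0.7],
    [-3,0,0,0,0,0,0.6],
    [-1.5,0,0,0,0,0,0.6],
    [0,0,0,0,0,0,0.6],
    [0,0,0,0,0,0,0.6],
  ],
)

```text
time: 7.85
position: [0.4977, 0.01, 0.1009]
eef_rot: [3.141, -0.0, 1.499]
contact_force: [0.8, 0.4, 0.5]
gripper_width: 0.0528
grip_force: 0.0
```

```bash
python3 - <<'E'
from m import *
s=robot.get_state();print(s['position'],s['eef_rot'],s['contact_force'],s['gripper_width'])
for n in('scene','side','wrist'):
    c=cap(n,'w3_%s.png'%n);P=pts(c);X,Y,Z=P[...,0],P[...,1],P[...,2]
    m=lamp(c,(45,150,100),(75,255,255))>0
    if m.any(): m=big(m); v,u=np.nonzero(m);q=P[m]; print(n,'green',m.sum(),np.median(q,0).round(4),ray(c,u.mean(),v.mean(),.028).round(4),rect(np.array([ray(c,a,b,.028)[:2] for a,b in zip(u,v)])))
    g=(abs(Z-.028)<.005)&(X>.44)&(X<.57)&(Y<.16)&(Y>.0); g=big(g);q=P[g]; print(n,'pack top',g.sum(),rect(q[:,:2]),np.median(q[:,2]))
    if n=='wrist':
      L=[]
      for a in np.arange(.475,.62,.01):
        q=P[(X>=a)&(X<a+.01)&(Y>.15)&(Y<.2)&(abs(Z-.052)<.006)]
        if len(q)>8: L.append((a+.005,np.percentile(q[:,1],3)))
      L=np.array(L);print('front fit',np.polyfit(L[:,0]-.509,L[:,1],1),len(L))
      # bay interior in row band: points with Z between .02 and .044 and y beyond the face
      g=(X>.45)&(X<.57)&(Y>.172)&(Z<.05)
      q=P[g]; print('interior',len(q), q.min(0) if len(q) else '', q.max(0) if len(q) else '')
      # dock left/right edges
      q=P[(abs(Z-.054)<.003)&(Y>.165)&(Y<.2)]; print('dock x',q[:,0].min(),q[:,0].max())
E
```

```text
[0.49772016 0.00998424 0.10091283] [ 3.14098782e+00 -2.35720518e-04  1.49892869e+00] [0.78810962 0.40740454 0.45023807] 0.052791519130926265
scene green 107 [0.5012 0.0569 0.0282] [0.5016 0.0571 0.028 ] [501.8  57.   16.3  32.   86.3]
scene pack top 1033 [501.9  78.6 120.1  59.1  86.9] 0.027342887182498554
side green 96 [0.4997 0.0572 0.0289] [0.5002 0.0589 0.028 ] [500.3  58.9  18.9  33.2  86.6]
side pack top 999 [500.9  70.1 139.7  58.   85.8] 0.027967153135806444
wrist green 651 [0.4997 0.0563 0.029 ] [0.4997 0.0562 0.028 ] [499.3  56.2  14.   30.2  86. ]
wrist pack top 10073 [500.8  68.7 138.   58.7  86.4] 0.02810980024807741Traceback (most recent call last):
  File "<stdin>", line 13, in <module>
IndexError: too many indices for array: array is 1-dimensional, but 2 were indexed
```

View pics/w3_wrist.png

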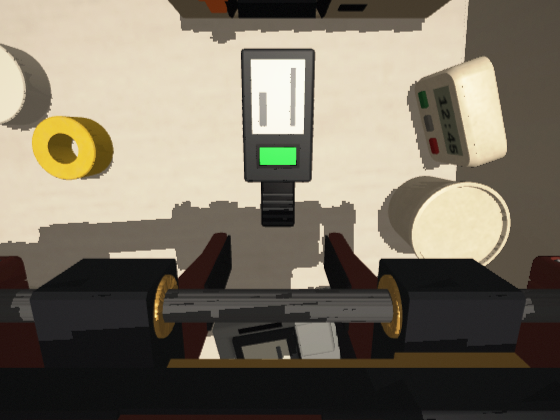

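The wrist view shows the pack flat on the table, green lamp (277,156), tongue (278,203), bay mouth (285,8) straight ahead, cup and timer to the right.

```bash
python3 - <<'E'
from m import *
th=np.radians(-3.9); ex=np.array([-np.sin(th),np.cos(th)]); ey=np.array([-np.cos(th),-np.sin(th)])
O=np.array([.509,.1652])
for n in('scene','side','wrist'):
    c=cap(n);P=pts(c);Z=P[...,2]; D=P[...,:2]-O; dx=D@ex; dy=D@ey
    # face plane ring pixels: |dx|<4mm and z 0.016..0.044
    g=(abs(dx)<.004)&(Z>.02)&(Z<.042)&(abs(dy)<.13); h,e=np.histogram(dy[g],np.arange(-.13,.085,.005)); print(n,'face hist',dict(zip((e[:-1]*1000).round().astype(int).tolist(),h.tolist())))
    i=(dx>.008)&(Z<.048)&(Z>.005)&(abs(dy)<.06); 
    if i.any(): print(' inside',i.sum(),'dy',np.percentile(dy[i],[1,5,50,95,99]).round(4),'z',np.percentile(Z[i],[1,50,99]).round(4),'dx',dx[i].max())
    f=(abs(dx)<.006)&(Z>.02)&(Z<.05)&((dy>.05)|(dy<-.05))&(abs(dy)<.12); print(' face dx',np.median(dx[f&(dy>0)]) if (f&(dy>0)).any() else '',np.median(dx[f&(dy<0)]) if f.any() else '',)
    t=(abs(Z-.054)<.004)&(dx>.005)&(dx<.05)&(abs(dy)<.15); 
    if t.any(): print(' top dy',np.percentile(dy[t],[.5,99.5]).round(4))
    m=lamp(c,(45,150,100),(75,255,255))>0; m=big(m); print(' lamp dx,dy',dx[m].mean(),dy[m].mean())
    g=big((abs(Z-.028)<.004)&(abs(dy)<.05)&(dx<-.01)&(dx>-.15)); r=cv2.minAreaRect(np.c_[dx[g],dy[g]].astype(np.float32)*1000); print(' pack',r)
    s=(dx<-.14)&(dx>-.175)&(abs(dy)<.03)&(Z>.018)&(Z<.026)
    if s.sum()>10: print(' tongue dy',np.percentile(dy[s],[2,98]),'dx min',dx[s].min(),s.sum())
E
```

```text
scene face hist {-130: 0, -125: 0, -120: 0, -115: 9, -110: 19, -105: 16, -100: 15, -95: 16, -90: 15, -85: 19, -80: 10, -75: 14, -70: 12, -65: 11, -60: 4, -55: 0, -50: 0, -45: 0, -40: 0, -35: 3, -30: 0, -25: 0, -20: 0, -15: 0, -10: 0, -5: 0, 0: 0, 5: 0, 10: 0, 15: 0, 20: 0, 25: 0, 30: 0, 35: 8, 40: 6, 45: 14, 50: 21, 55: 16, 60: 22, 65: 18, 70: 20, 75: 23, 80: 0}
 inside 220 dy [-0.0305 -0.0301 -0.0003  0.024   0.0279] z [0.01   0.0134 0.029 ] dx 0.036837958604276744
 face dx 0.0007223102328135061 0.0001578917361687598
 top dy [-0.1209  0.0788]
 lamp dx,dy -0.1190167104280404 0.005543708019803506
 pack ((-81.17518615722656, 1.0556964874267578), (58.115455627441406, 107.60675048828125), 89.89158630371094)
 tongue dy [-0.01242622  0.01565725] dx min -0.17465773455665012 233
side face hist {-130: 0, -125: 7, -120: 14, -115: 13, -110: 15, -105: 20, -100: 16, -95: 13, -90: 18, -85: 16, -80: 16, -75: 0, -70: 0, -65: 0, -60: 7, -55: 17, -50: 19, -45: 18, -40: 16, -35: 13, -30: 0, -25: 0, -20: 0, -15: 0, -10: 0, -5: 0, 0: 0, 5: 0, 10: 0, 15: 0, 20: 0, 25: 0, 30: 0, 35: 9, 40: 12, 45: 6, 50: 1
[... 533 characters left out ...]
05: 80, -100: 80, -95: 79, -90: 84, -85: 81, -80: 80, -75: 75, -70: 78, -65: 75, -60: 82, -55: 81, -50: 74, -45: 85, -40: 72, -35: 89, -30: 1, -25: 0, -20: 0, -15: 0, -10: 0, -5: 0, 0: 0, 5: 0, 10: 0, 15: 0, 20: 0, 25: 0, 30: 1, 35: 88, 40: 0, 45: 0, 50: 17, 55: 73, 60: 79, 65: 82, 70: 76, 75: 68, 80: 0}
 inside 270 dy [-0.0282 -0.0257  0.0023  0.0306  0.0328] z [0.0127 0.014  0.016 ] dx 0.010459742926819473
 face dx 0.00023521381226014569 -0.00017797528002464237
 lamp dx,dy -0.10926460332114271 0.001815102135305721
 pack ((-79.77682495117188, 1.7294330596923828), (58.50193405151367, 104.31470489501953), 89.97048950195312)
 tongue dy [-0.01260925  0.01593   ] dx min -0.17387452851669147 1225
```

Request:
arm_command(
  commands=[
    [0.1,-0.1,2,0,0,0,0.6],
    [0,0,2.5,0,0,0,0.6],
    [0,0,2,0,0,0,0.6],
    [0,0,1.5,0,0,0,0.6],
    [0,0,1,0,0,0,0.6],
    [0,0,0.6,0,0,0,0.6],
    [0,0,0.2,0,0,0,0.6],
    [0,0,0,0,0,0,0.6],
    [0,0,0,0,0,0,0.6],
  ],
  squeeze=5,
)

```text
time: 8.9
position: [0.4973, 0.0115, 0.0028]
eef_rot: [3.141, 0.0, 1.501]
contact_force: [-0.3, -0.5, -0.3]
gripper_width: 0.0529
grip_force: 0.0
```

Request:
arm_command(
  commands=[
    [0,0,0.1,0,0,0,0.3],
    [0,0,0,0,0,0,0.2],
    [0,0,0,0,0,0,0.2],
    [0,0,0,0,0,0,0.2],
    [0,0,0,0,0,0,0.2],
  ],
)

```text
time: 9.32
position: [0.4968, 0.0114, 0.0015]
eef_rot: [3.141, 0.0, 1.501]
contact_force: [-0.4, -0.6, -0.1]
gripper_width: 0.0229
grip_force: 0.0
```

Request:
arm_command(
  commands=[
    [0,0,0,0,0,0,0.2],
    [0,0,0,0,0,0,0.2],
    [0,0,-0.2,0,0,0,0.2],
    [0,0,-0.3,0,0,0,0.2],
    [0,0,-0.3,0,0,0,0.2],
    [0,0,-0.4,0,0,0,0.2],
    [0,0,-0.3,0,0,0,0.2],
    [0,0,0,0,0,0,0.2],
  ],
  squeeze=55,
)

```text
time: 9.98
position: [0.4973, 0.0114, 0.017]
eef_rot: [3.14, 0.0, 1.501]
contact_force: [0.2, 0.2, -0.6]
gripper_width: 0.0177
grip_force: 0.0
```

```bash
cat > pk.py <<'E'
from m import *
th=np.radians(-3.9); ex=np.array([-np.sin(th),np.cos(th)]); ey=np.array([-np.cos(th),-np.sin(th)]);O=np.array([.509,.1652])
def pack(ztop):
  s=robot.get_state();d=s['position'][:2]-O;print('tcp',s['position'].round(4),'dock',(d@ex).round(4),(d@ey).round(4),s['eef_rot'].round(3),s['contact_force'].round(1),s['gripper_width'])
  for n in('side','wrist'):
    c=cap(n);P=pts(c);Z=P[...,2]; D=P[...,:2]-O; dx=D@ex; dy=D@ey
    g=(abs(Z-ztop)<.007)&(abs(dy)<.033)&(dx<-.003)&(dx>-.14)
    g=big(g); q=np.c_[dx[g],dy[g],np.ones(g.sum())]; co=np.linalg.lstsq(q,Z[g],rcond=None)[0]
    r=cv2.minAreaRect(q[:,:2].astype(np.float32)*1000); print(n,g.sum(),'pack rect',np.round(r[0],1),np.round(r[1],1),round(r[2],2),'pitch/roll deg',np.degrees(co[:2]).round(2),'z med',np.median(Z[g]).round(4),'dy',np.percentile(dy[g],[.5,99.5]).round(4),'dx',np.percentile(dx[g],[.5,99.5]).round(4))
E
python3 -c "
from pk import *
pack(.042)"
```

```text
tcp [0.4973 0.0114 0.017 ] dock -0.1542 0.0012 [3.14  0.    1.501] [ 0.2  0.2 -0.6] 0.01766702715690098Traceback (most recent call last):
  File "<string>", line 3, in <module>
    pack(.042)
    ~~~~^^^^^^
  File "pk.py", line 8, in pack
    g=big(g); q=np.c_[dx[g],dy[g],np.ones(g.sum())]; co=np.linalg.lstsq(q,Z[g],rcond=None)[0]
  File "m.py", line 8, in big
    n,l,s,_=cv2.connectedComponentsWithStats(m.astype(np.uint8)); k=1+np.argmax(s[1:,4]); return l==k
                                                                      ~~~~~~~~~^^^^^^^^^
    return _wrapfunc(a, 'argmax', axis=axis, out=out, **kwds)
    return bound(*args, **kwds)
ValueError: attempt to get argmax of an empty sequence
```

```bash
python3 -c "
from m import *
a=cap('side')['img'][80:280,120:400];b=cap('wrist')['img'][0:280,100:450]
cv2.imwrite('pics/x.png',np.hstack([cv2.resize(a,(392,280)),b])[:,:,::-1])
c=cap('side');P=pts(c);m=big(lamp(c,(45,150,100),(75,255,255))>0);print(np.median(P[m],0))"
```

```text
[0.50744377 0.05567352 0.02930855]
```

View pics/x.png

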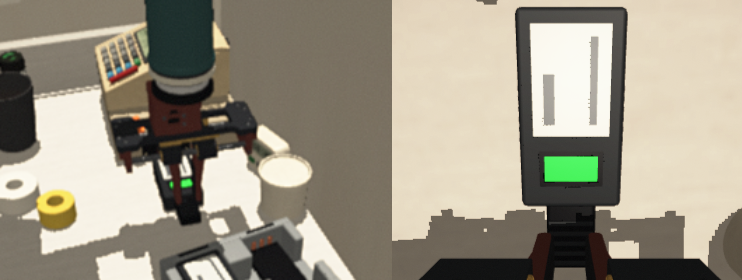

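The crop shows the pack still flat, lamp at (570,168) in the right half, tongue at (570,220) with the fingertips around it, apparently not gripping.

```bash
python3 - <<'E'
from pk import *
s=robot.get_state();print(s['position'],s['gripper_width'],s['grip_force'],s['contact_force'])
try: pack(.028)
except Exception as e: print(e)
c=cap('wrist');P=pts(c);Z=P[...,2]; D=P[...,:2]-O; dx=D@ex; dy=D@ey
m=big(lamp(c,(45,150,100),(75,255,255))>0); print('lamp',dx[m].mean(),dy[m].mean(),Z[m].mean())
for r in range(200,262,5):
    k=slice(515,640) 
    k=slice(395,515) if False else slice(100,450)
    zz=Z[r,100:450]; j=(zz>.008)&(abs(dy[r,100:450])<.04)
    if j.any(): print(r,'dx',dx[r,100:450][j].mean().round(4),'cols',np.nonzero(j)[0].min()+100,np.nonzero(j)[0].max()+100,'dy',dy[r,100:450][j].min().round(4),dy[r,100:450][j].max().round(4),'z',zz[j].round(3)[::8])
E
```

```text
[0.49665603 0.01149178 0.01622509] 0.017411131272463184 0.0 [-0.73959384  0.93138295  0.76938308]
tcp [0.4967 0.0115 0.0162] dock -0.1542 0.0019 [-3.141 -0.     1.501] [-0.7  0.9  0.8] 0.017411131272463184
side 247 pack rect [-86.3  21. ] [19.9 91.7] 89.36 pitch/roll deg [ 1.07 -6.95] z med 0.0278 dy [0.0114 0.0309] dx [-0.1321 -0.0421]
wrist 21527 pack rect [-83.8   1.7] [ 59.  112.4] 89.95 pitch/roll deg [0.51 0.02] z med 0.0281 dy [-0.0269  0.0302] dx [-0.1385 -0.0284]
lamp -0.10927622950728677 0.001766952961144538 0.03015031648384799
200 dx -0.1275 cols 219 328 dy -0.0268 0.0302 z [0.202 0.027 0.027 0.028 0.029 0.028 0.029 0.028 0.029 0.03  0.028 0.029
 0.028]
205 dx -0.1297 cols 103 325 dy -0.025 0.0285 z [0.202 0.029 0.026 0.027 0.026 0.027 0.027 0.027 0.026 0.027 0.027 0.027]
210 dx -0.1352 cols 255 303 dy -0.0126 0.0167 z [0.019 0.023 0.023 0.022 0.022 0.022 0.022]
215 dx -0.1364 cols 255 413 dy -0.0127 0.0167 z [0.02  0.023 0.023 0.023 0.023 0.023 0.021]
220 dx -0.1394 cols 137 444 dy -0.0128 0.016 z [0.202 0.023 0.021 0.023 0.022 0.023 0.021]
225 dx -0.1423 cols 118 303 dy 
[... 240 characters left out ...]
043 0.044]
240 dx -0.1471 cols 217 361 dy -0.0144 0.0203 z [0.202 0.053 0.047 0.023 0.024 0.023 0.024 0.051 0.051]
245 dx -0.1492 cols 242 374 dy -0.0147 0.0205 z [0.059 0.059 0.055 0.023 0.023 0.024 0.024 0.056 0.058 0.202]
250 dx -0.1506 cols 241 314 dy -0.0143 0.0202 z [0.066 0.066 0.062 0.023 0.022 0.023 0.022 0.062 0.065 0.067]
255 dx -0.1514 cols 238 394 dy -0.0153 0.0209 z [0.071 0.071 0.071 0.04  0.024 0.025 0.024 0.05  0.071 0.071 0.202]
260 dx -0.1311 cols 147 408 dy -0.0318 0.0376 z [0.126 0.126 0.125 0.126 0.127 0.127 0.127 0.126 0.128 0.126 0.127 0.126
 0.078 0.077 0.067 0.023 0.024 0.023 0.021 0.075 0.077 0.076 0.127 0.126
 0.127 0.126 0.127 0.127 0.126 0.127 0.127 0.127 0.127]
```

```bash
python3 - <<'E'
from pk import *
c=cap('side');
# initial side.png fingertips ~ (285,137),(338,130); TCP was (.5994,0,.198), fingers along world x, half 0.0505
for u,v,x in((285,137,.5994-.050),(338,130,.5994+.05)):
    for h in (.19,.2,.21,.22,.23,.24): print(u,h,ray(c,u,v,h).round(4))
# now: lowest finger pixels seen in side
P=pts(c);g=(abs(P[...,0]-.497)<.04)&(abs(P[...,1]-.0115)<.02)&(P[...,2]>.03); q=P[g]; print(len(q), np.sort(q[:,2])[:40:4].round(4), q[:,0].min(),q[:,0].max())
c=cap('scene');P=pts(c);g=(abs(P[...,0]-.497)<.04)&(abs(P[...,1]-.0115)<.02)&(P[...,2]>.03); q=P[g]; print(len(q), np.sort(q[:,2])[:40:4].round(4), q[:,0].min(),q[:,0].max())
E
```

```text
285 0.19 [0.5717 0.0485 0.19  ]
285 0.2 [0.5658 0.032  0.2   ]
285 0.21 [0.5598 0.0156 0.21  ]
285 0.22 [ 0.5538 -0.0008  0.22  ]
285 0.23 [ 0.5478 -0.0173  0.23  ]
285 0.24 [ 0.5419 -0.0337  0.24  ]
338 0.19 [0.6744 0.0421 0.19  ]
338 0.2 [0.666  0.0258 0.2   ]
338 0.21 [0.6576 0.0095 0.21  ]
338 0.22 [ 0.6492 -0.0068  0.22  ]
338 0.23 [ 0.6408 -0.0231  0.23  ]
338 0.24 [ 0.6324 -0.0394  0.24  ]
2109 [0.0398 0.0404 0.0413 0.0427 0.0436 0.0443 0.0452 0.0455 0.0459 0.0464] 0.4570354613347815 0.5367772973353623
2650 [0.0393 0.0408 0.0416 0.0421 0.0426 0.0432 0.0435 0.0441 0.0447 0.0455] 0.4570072747018709 0.5361270119919415
```

Both depth views show the fingertips ending about 23 mm above the reported TCP (0.0395 against 0.0162), so the fingers closed above the tongue. I'll take that offset into account: open, go lower, grip again.

Request:
arm_command(
  commands=[
    [0,0,0,0,0,0,0.6],
    [0,0,0,0,0,0,0.6],
    [0,0,0,0,0,0,0.6],
    [0,0,0,0,0,0,0.6],
    [0,0,0.8,0,0,0,0.6],
    [0,0,1,0,0,0,0.6],
    [0,0,0.8,0,0,0,0.6],
    [0,0,0.4,0,0,0,0.6],
    [0,0,0.2,0,0,0,0.6],
    [0,0,0,0,0,0,0.6],
  ],
  squeeze=5,
)

```text
time: 11.27
position: [0.496, 0.0116, -0.0167]
eef_rot: [-3.14, -0.0, 1.501]
contact_force: [-0.2, -0.4, -0.2]
gripper_width: 0.0528
grip_force: 0.0
```

```bash
python3 - <<'E'
from pk import *
s=robot.get_state();print(s['position'],s['gripper_width'],s['contact_force'])
for n in('side','scene'):
    c=cap(n);P=pts(c);D=P[...,:2]-O; dx=D@ex; dy=D@ey;Z=P[...,2]
    for a,b in((.02,.045),(-.045,-.02)):
        g=(dy>a)&(dy<b)&(abs(dx+.154)<.014)&(Z>.006); q=Z[g]; print(n,a,g.sum(),np.sort(q)[:30:5].round(4), dy[g].min() if g.any() else'',dy[g].max() if g.any() else '')
E
```

```text
[ 0.49601711  0.0115653  -0.01665789] 0.052810824219436364 [-0.23923243 -0.35707674 -0.18921034]
side 0.02 648 [0.0068 0.0114 0.0123 0.0147 0.0166 0.019 ] 0.020440518935270484 0.044817002577569695
side -0.045 319 [0.0061 0.0095 0.0109 0.0122 0.0145 0.0162] -0.044762968164596455 -0.022550268646391317
scene 0.02 1316 [0.0069 0.0105 0.0114 0.0136 0.0152 0.0156] 0.027643370105147513 0.044665456514075476
scene -0.045 349 [0.0061 0.0078 0.0092 0.0107 0.0125 0.014 ] -0.04422285286823223 -0.02023905219758671
```

Request:
arm_command(
  commands=[
    [0,0,0.2,0,0,0,0.6],
    [0,0,0.1,0,0,0,0.3],
    [0,0,0,0,0,0,0.2],
    [0,0,0,0,0,0,0.2],
    [0,0,0,0,0,0,0.2],
    [0,0,0,0,0,0,0.2],
  ],
)

```text
time: 11.87
position: [0.4969, 0.0115, -0.0186]
eef_rot: [3.141, -0.0, 1.501]
contact_force: [0.3, 0.4, 0.3]
gripper_width: 0.0303
grip_force: 5.0
```

Request:
arm_command(
  commands=[
    [0,0,0,0,0,0,0.2],
    [0,0,0,0,0,0,0.2],
    [0,0,0,0,0,0,0.2],
  ],
  squeeze=55,
)

```text
time: 12.12
position: [0.4969, 0.0115, -0.0186]
eef_rot: [3.141, 0.0, 1.501]
contact_force: [0.1, -0.3, 1.8]
gripper_width: 0.0295
grip_force: 55.0
```

Gripped at 29.5 mm. Lift 15 mm and check the pack's attitude.

Request:
arm_command(
  commands=[
    [0,0,-0.2,0,0,0,0.2],
    [0,0,-0.3,0,0,0,0.2],
    [0,0,-0.4,0,0,0,0.2],
    [0,0,-0.4,0,0,0,0.2],
    [0,0,-0.3,0,0,0,0.2],
    [0,0,0,0,0,0,0.2],
    [0,0,0,0,0,0,0.2],
  ],
)

```text
time: 12.7
position: [0.497, 0.0115, -0.0024]
eef_rot: [3.141, 0.0, 1.501]
contact_force: [0.2, 0.2, -1.1]
gripper_width: 0.0298
grip_force: 55.0
```

```bash
python3 - <<'E'
from pk import *
pack(.044)
c=cap('wrist');P=pts(c);Z=P[...,2]; D=P[...,:2]-O; dx=D@ex; dy=D@ey
g=(dx>.008)&(Z<.05)&(abs(dy)<.05)&(dx<.03); print('bay z',np.percentile(Z[g],[5,50]),np.percentile(dy[g],[1,99]))
f=(abs(dx)<.003)&(Z>.02)&(Z<.042)&(abs(dy)<.06); print('gap',dy[f&(dy<0)].max(),dy[f&(dy>0)].min())
g=(abs(dx)<.008)&(abs(dy)<.04)&(Z<.048)&(Z>.003)
for a in(-.006,-.003,0,.003,.006):
    k=g&(abs(dx-a)<.0015); print(a,k.sum(),np.percentile(Z[k],[5,50,95]).round(4),np.percentile(dy[k],[1,99]).round(4)) if k.sum()>3 else 0
E
```

```text
tcp [ 0.497   0.0115 -0.0024] dock -0.1542 0.0015 [3.141 0.    1.501] [ 0.2  0.2 -1.1] 0.02976079353499775
side 218 pack rect [-115.3   -4.8] [25.7 53.8] 76.74 pitch/roll deg [6.84 0.85] z med 0.0438 dy [-0.022   0.0108] dx [-0.1397 -0.092 ]
wrist 29911 pack rect [-88.5   2.3] [ 59.3 103.1] 89.42 pitch/roll deg [0.57 0.01] z med 0.044 dy [-0.0262  0.0308] dx [-0.1386 -0.0381]Traceback (most recent call last):
  File "<stdin>", line 4, in <module>
    return _quantile_unchecked(
        a, q, axis, out, overwrite_input, method, keepdims, weights)
    return _ureduce(a,
                    func=_quantile_ureduce_func,
    ...<5 lines>...
                    overwrite_input=overwrite_input,
                    method=method)
    r = func(a, **kwargs)
    result = _quantile(arr,
                       quantiles=q,
    ...<2 lines>...
                       out=out,
                       weights=wgt)
    slices_having_nans = np.isnan(arr[-1, ...])
                                  ~~~^^^^^^^^^
IndexError: index -1 is out of bounds for axis 0 with size 0
```

Request:
arm_command(
  commands=[
    [0.5,0,0,0,0,0,0.2],
    [1,0,0,0,0,0,0.2],
    [0.8,0,0,0,0,0,0.2],
    [0.5,0,0,0,0,0,0.2],
    [0.5,0,0,0,0,0,0.2],
    [0.5,0,0,0,0,0,0.2],
    [0.4,0,0,0,0,0,0.2],
    [0,0,0,0,0,0,0.2],
  ],
)

```text
time: 13.52
position: [0.4997, 0.0542, -0.0028]
eef_rot: [-3.142, -0.0, 1.502]
contact_force: [-0.7, 0.6, -2.1]
gripper_width: 0.0296
grip_force: 55.0
```

```bash
python3 -c "
from pk import *
pack(.044)
print(robot.get_state()['torque'])
c=cap('wrist');P=pts(c);Z=P[...,2]; D=P[...,:2]-O; dx=D@ex; dy=D@ey
for a in (-.05,-.03,-.015):
  k=(abs(dx-a)<.003)&(abs(Z-.044)<.006)&(abs(dy)<.04); print(a,np.percentile(dy[k],[1,99]).round(4),np.median(Z[k]).round(4))
f=(abs(dx)<.004)&(Z>.02)&(Z<.048)&(abs(dy)<.06); print('gap',dy[f&(dy<0)].max(),dy[f&(dy>0)].min())
"
```

```text
tcp [ 0.4997  0.0542 -0.0028] dock -0.1114 0.0017 [-3.142 -0.     1.502] [-0.7  0.6 -2.1] 0.029564446698302816
side 441 pack rect [-86.8   1.9] [48.2 89.7] 87.72 pitch/roll deg [ 2.97 -0.58] z med 0.0418 dy [-0.0218  0.0262] dx [-0.1294 -0.0438]
wrist 30393 pack rect [-64.6   2.3] [ 59.  123.1] 89.99 pitch/roll deg [1.85 0.02] z med 0.0438 dy [-0.026   0.0308] dx [-0.1243 -0.0034]
[-0.10355841  0.0497768  -0.00378772]
-0.05 [-0.0257  0.0305] 0.0437
-0.03 [-0.0258  0.0304] 0.0439
-0.015 [-0.0258  0.03  ] 0.0439
gap -8.13570985684402e-06 1.4905347062460555e-06
```

Request:
arm_command(
  commands=[
    [0.5,0,0,0,0,0,0.2],
    [0.7,0,0,0,0,0,0.2],
    [0.8,0,0,0,0,0,0.2],
    [0.8,0,0,0,0,0,0.2],
    [0.8,0,0,0,0,0,0.2],
    [0.8,0,0,0,0,0,0.2],
    [0.6,0,0,0,0,0,0.2],
    [0,0,0,0,0,0,0.2],
  ],
)

```text
time: 14.33
position: [0.5032, 0.1047, -0.0027]
eef_rot: [3.141, -0.0, 1.502]
contact_force: [-0.3, 0.3, -1.6]
gripper_width: 0.0293
grip_force: 55.0
```

Request:
arm_command(
  commands=[
    [0.5,0,0,0,0,0,0.2],
    [0.7,0,0,0,0,0,0.2],
    [0.7,0,0,0,0,0,0.2],
    [0.5,0,0,0,0,0,0.2],
    [0.4,0,0,0,0,0,0.2],
    [0,0,0,0,0,0,0.2],
  ],
)

```text
time: 14.83
position: [0.5052, 0.132, -0.0028]
eef_rot: [3.141, -0.0, 1.502]
contact_force: [-0.4, 0.2, -0.2]
gripper_width: 0.0298
grip_force: 55.0
```

Request:
arm_command(
  commands=[
    [0.3,0,0,0,0,0,0.2],
    [0.3,0,0,0,0,0,0.2],
    [0.3,0,0,0,0,0,0.2],
    [0.2,0,0,0,0,0,0.2],
    [0,0,0,0,0,0,0.2],
  ],
)

```text
time: 15.25
position: [0.5059, 0.1425, -0.0028]
eef_rot: [3.142, -0.0, 1.501]
contact_force: [0.3, -0.0, -1.2]
gripper_width: 0.0297
grip_force: 55.0
```

Request:
arm_command(
  commands=[
    [0.1,0,0,0,0,0,0.2],
    [0.1,0,0,0,0,0,0.2],
    [0,0,0,0,0,0,0.2],
  ],
)

```text
time: 15.5
position: [0.506, 0.1443, -0.0027]
eef_rot: [-3.142, -0.0, 1.501]
contact_force: [-0.1, 0.4, -1.7]
gripper_width: 0.0298
grip_force: 55.0
```

Request:
arm_command(
  commands=[
    [0.1,0,0,0,0,0,0.2],
    [0.1,0,0,0,0,0,0.2],
    [0,0,0,0,0,0,0.2],
  ],
)

```text
time: 15.75
position: [0.5062, 0.1447, -0.0028]
eef_rot: [-3.142, 0.002, 1.502]
contact_force: [0.3, -8.4, -1.0]
gripper_width: 0.0297
grip_force: 55.0
```

Request:
arm_command(
  commands=[
    [0.1,0,0,0,0,0,0.2],
    [0,0,0,0,0,0,0.2],
  ],
)

```text
time: 15.92
position: [0.5062, 0.1448, -0.0028]
eef_rot: [-3.141, 0.004, 1.503]
contact_force: [0.7, -12.8, -1.0]
gripper_width: 0.03
grip_force: 55.0
```

Request:
arm_command(
  commands=[
    [0,0,0.1,0,0,0,0.2],
    [0,0,0.05,0,0,0,0.2],
    [0,0,0,0,0,0,0.2],
  ],
  squeeze=20,
)

```text
time: 16.17
position: [0.5062, 0.1451, -0.0042]
eef_rot: [-3.141, 0.003, 1.502]
contact_force: [-0.5, -10.3, 1.3]
gripper_width: 0.0299
grip_force: 20.0
```

Request:
arm_command(
  commands=[
    [0,0,0,0,0,0,0.36],
    [0,0,0,0,0,0,0.42],
    [0,0,0,0,0,0,0.5],
    [0,0,0,0,0,0,0.5],
    [0,0,-1,0,0,0,0.5],
    [-0.5,0,-2,0,0,0,0.5],
    [-1,0,-3,0,0,0,0.5],
    [-1,0,-3,0,0,0,0.3],
    [0,0,0,0,0,0,0],
    [0,0,0,0,0,0,0],
  ],
)

```text
time: 17.0
position: [0.5062, 0.1223, 0.0881]
eef_rot: [3.137, -0.001, 1.5]
contact_force: [-0.7, -0.5, -0.4]
gripper_width: 0.027
grip_force: 0.0
```

```bash
python3 - <<'E'
from pk import *
s=robot.get_state();print(s['position'],s['eef_rot'],s['gripper_width'],s['contact_force'])
for n in('scene','side','wrist'):
    c=cap(n,'w5_%s.png'%n);P=pts(c);Z=P[...,2]; D=P[...,:2]-O; dx=D@ex; dy=D@ey
    g=(Z>.01)&(Z<.03)&(abs(dy)<.03)&(dx<-.006)&(dx>-.08)
    if g.sum()>10: print(n,'tongue',g.sum(),'dx min',np.percentile(dx[g],[1,99]).round(4),'dy',np.percentile(dy[g],[2,98]).round(4),'z top',np.percentile(Z[g],[50,95]).round(4))
    g=(lamp(c,(7,170,80),(18,255,255))>0)&(abs(dx)<.05)&(dy>0)&(dy<.08)
    for a,b in((.03,.05),(.05,.06),(.062,.082)):
        k=g&(Z>a)&(Z<b)
        if k.sum()>3: print('  orange',a,k.sum(),'dx',np.percentile(dx[k],[2,98]).round(4),'dy',np.percentile(dy[k],[2,98]).round(4))
E
```

```text
[0.5062414  0.12225417 0.08806469] [ 3.13697334e+00 -9.61286972e-04  1.50035630e+00] 0.027006964171487298 [-0.66968443 -0.52514302 -0.38903256]
scene tongue 67 dx min [-0.042  -0.0093] dy [-0.0112  0.0168] z top [0.0246 0.0297]
  orange 0.03 35 dx [-0.0076 -0.0015] dy [0.0376 0.0498]
  orange 0.05 74 dx [-0.0071  0.0214] dy [0.0311 0.0537]
  orange 0.062 58 dx [-0.0062  0.007 ] dy [0.0381 0.0494]
side tongue 55 dx min [-0.0406 -0.0065] dy [-0.0121  0.0172] z top [0.0252 0.0293]
  orange 0.03 32 dx [-0.0058 -0.0014] dy [0.0392 0.0498]
  orange 0.05 52 dx [-0.0058  0.0198] dy [0.0345 0.0551]
  orange 0.062 40 dx [-0.0053  0.0051] dy [0.0394 0.0499]
  orange 0.05 707 dx [-0.0042  0.0209] dy [0.0346 0.0548]
  orange 0.062 362 dx [-0.0036  0.0091] dy [0.039  0.0495]
```

View pics/w5_wrist.png

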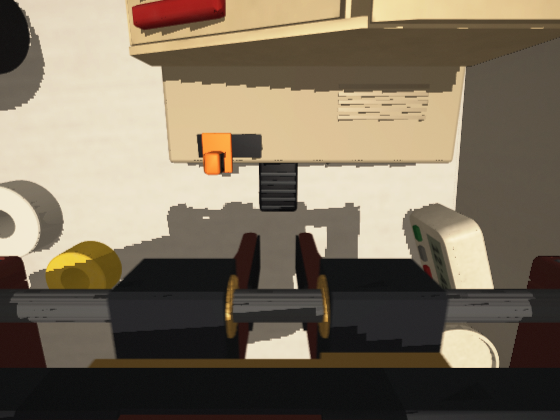

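The wrist view shows only the tongue (278,187) sticking out of the bay. The lock is still open at (217,150). The tongue end is 41 mm out, so the pack is home.

Request:
arm_command(
  commands=[
    [0,-1.5,0,0,0,0,0],
    [0,-2.5,0,0,0,0,0],
    [0,-2,0,0,0,0,0],
    [1.5,-1,0,0,0,0,0],
    [1.5,0,0,0,0,0,0],
    [1,0,0,0,0,0,0],
    [0,0,1.5,0,0,0,0],
    [0,0,2,0,0,0,0],
    [0,0,1.2,0,0,0,0],
    [0,0,0,0,0,0,0],
  ],
)

```text
time: 17.98
position: [0.4354, 0.1669, 0.0361]
eef_rot: [-3.136, 0.002, 1.502]
contact_force: [-0.7, -0.1, 0.5]
gripper_width: 0.0001
grip_force: 0.0
```

```bash
cat > fg.py <<'E'
from pk import *
s=robot.get_state();d=s['position'][:2]-O;print(s['position'],'dock',d@ex,d@ey,s['eef_rot'],s['gripper_width'],s['contact_force'])
for n in('scene','side','wrist'):
    c=cap(n);P=pts(c);Z=P[...,2]; D=P[...,:2]-O; dx=D@ex; dy=D@ey
    h=lamp(c,(7,170,80),(18,255,255))>0
    k=h&(abs(dx)<.03)&(abs(dy)<.08)&(Z>.062)&(Z<.082)
    if k.sum()>3: print(n,'tab',k.sum(),'dx',np.percentile(dx[k],[2,98]).round(4),'dy',np.percentile(dy[k],[2,98]).round(4))
    k=~h&(Z>.061)&(Z<.1)&(dx>-.025)&(dx<.02)&(dy>-.0)&(dy<.1)
    if k.sum()>3: print(n,'finger',k.sum(),'dx',np.percentile(dx[k],[2,98]).round(4),'dy',np.percentile(dy[k],[2,98]).round(4),'zmin',np.sort(Z[k])[:20:4].round(4))
E
python3 fg.py
```

```text
[0.43535829 0.16688002 0.03606743] dock -0.003332630432693251 0.07358544331669296 [-3.13635932e+00  1.57151515e-03  1.50176179e+00] 0.00012174446873483135 [-0.6677212  -0.0927159   0.54443324]
scene tab 56 dx [-0.0066  0.0075] dy [0.0391 0.0493]
scene finger 210 dx [-0.0173  0.006 ] dy [0.0487 0.0838] zmin [0.061  0.0619 0.0626 0.0634 0.0639]
side tab 41 dx [-0.0055  0.003 ] dy [0.0394 0.0498]
side finger 165 dx [-0.0151  0.0077] dy [0.0409 0.0827] zmin [0.0614 0.0621 0.0639 0.0649 0.0658]
wrist tab 524 dx [-0.0008  0.0094] dy [0.0399 0.0492]
wrist finger 1181 dx [-0.0027  0.008 ] dy [0.0492 0.0817] zmin [0.0611 0.062  0.0622 0.0626 0.0627]
```

Request:
arm_command(
  commands=[
    [0,0,-0.35,0,0,0,0],
    [0,0.4,0,0,0,0,0],
    [0,0.4,0,0,0,0,0],
    [0,0.4,0,0,0,0,0],
    [0,0.4,0,0,0,0,0],
    [0,0.4,0,0,0,0,0],
    [0,0.4,0,0,0,0,0],
    [0,0.4,0,0,0,0,0],
    [0,0.2,0,0,0,0,0],
  ],
)

```text
time: 18.88
position: [0.4677, 0.1648, 0.0421]
eef_rot: [-3.141, 0.0, 1.501]
contact_force: [-2.0, -0.2, 2.5]
gripper_width: 0.0005
grip_force: 1.1
```

Request:
arm_command(
  commands=[
    [0,0.1,0,0,0,0,0],
    [0,0.1,0,0,0,0,0],
    [0,0.1,0,0,0,0,0],
    [0,0,0,0,0,0,0],
  ],
)

```text
time: 19.22
position: [0.4704, 0.1646, 0.0421]
eef_rot: [-3.141, 0.0, 1.501]
contact_force: [-1.1, -0.8, 1.8]
gripper_width: 0.0003
grip_force: 0.7
```

```bash
python3 fg.py
```

```text
[0.47035603 0.16461623 0.04214706] dock -0.003210796655651186 0.038514778832985305 [-3.14140310e+00  1.48731738e-04  1.50104853e+00] 0.00026701086053420523 [-1.07101633 -0.82197298  1.81284456]
scene tab 24 dx [-0.0171  0.0021] dy [0.02   0.0374]
scene finger 171 dx [-0.0171  0.0061] dy [0.0295 0.0487] zmin [0.0663 0.0668 0.0686 0.0692 0.0701]
side tab 35 dx [-0.0131  0.0007] dy [0.0204 0.0337]
side finger 135 dx [-0.0155  0.0084] dy [0.0215 0.0485] zmin [0.0677 0.0691 0.07   0.0708 0.0719]
wrist tab 511 dx [-0.0026  0.0093] dy [0.0209 0.0298]
wrist finger 1006 dx [0.0001 0.0078] dy [0.0202 0.0483] zmin [0.0629 0.0644 0.0651 0.0655 0.0659]
```

Request:
arm_command(
  commands=[
    [0,0.2,0,0,0,0,0],
    [0,0.1,0,0,0,0,0],
    [0,0.1,0,0,0,0,0],
    [0,0,0,0,0,0,0],
  ],
)

```text
time: 19.7
position: [0.4716, 0.1644, 0.042]
eef_rot: [-3.137, 0.0, 1.501]
contact_force: [-6.5, 0.7, 5.9]
gripper_width: 0.0005
grip_force: 3.8
```

Request:
arm_command(
  commands=[
    [0,0.1,0,0,0,0,0],
    [0,0.1,0,0,0,0,0],
    [0,0,0,0,0,0,0],
  ],
)

```text
time: 19.95
position: [0.4716, 0.1643, 0.0418]
eef_rot: [-3.133, 0.001, 1.501]
contact_force: [-10.7, 1.6, 9.4]
gripper_width: 0.0006
grip_force: 5.7
```

```bash
python3 fg.py; python3 - <<'E'
from pk import *
for n in('scene','side','wrist'):
    c=cap(n);P=pts(c);Z=P[...,2]; D=P[...,:2]-O; dx=D@ex; dy=D@ey
    h=(lamp(c,(7,170,60),(18,255,255))>0)&(abs(dx)<.03)&(abs(dy)<.08)
    for a,b in((.02,.035),(.035,.05),(.05,.06),(.066,.076),(.076,.082)):
        k=h&(Z>a)&(Z<b)
        if k.sum()>3: print(n,a,k.sum(),'dx',np.percentile(dx[k],[5,95]).round(4),'dy',np.percentile(dy[k],[2,10,50,90,98]).round(4))
    g=(Z>.01)&(Z<.03)&(abs(dy)<.03)&(dx<-.006)&(dx>-.08)
    if g.sum()>10: print(n,'tongue',g.sum(),'dx',np.percentile(dx[g],[1,99]).round(4),'dy',np.percentile(dy[g],[2,98]).round(4))
E
```

```text
[0.47163933 0.16430657 0.04181585] dock -0.0034324629758343598 0.03721338781014404 [-3.13346683e+00  7.58397279e-04  1.50068253e+00] 0.0005677999281347544 [-10.68187732   1.63032936   9.44259743]
scene tab 19 dx [-0.0172  0.0011] dy [0.0186 0.0342]
scene finger 172 dx [-0.0169  0.0055] dy [0.0285 0.0469] zmin [0.0638 0.0666 0.0676 0.0682 0.0691]
side tab 31 dx [-0.0132  0.001 ] dy [0.0199 0.0317]
side finger 136 dx [-0.016   0.0072] dy [0.0197 0.0471] zmin [0.061  0.0673 0.0684 0.0702 0.0709]
wrist tab 495 dx [-0.0025  0.0093] dy [0.0199 0.0284]
wrist finger 981 dx [0.004  0.0077] dy [0.0192 0.0467] zmin [0.0632 0.0645 0.0651 0.0658 0.0661]
scene 0.02 4 dx [-0.0039  0.0013] dy [0.0159 0.0167 0.0204 0.026  0.0275]
scene 0.035 40 dx [-0.0065  0.0002] dy [0.0148 0.0186 0.0245 0.0286 0.0292]
scene 0.05 27 dx [-0.0069 -0.0003] dy [0.0122 0.0152 0.0209 0.0285 0.0319]
scene 0.066 14 dx [-0.015 -0.003] dy [0.0193 0.0195 0.0224 0.0316 0.0339]
scene 0.076 5 dx [-0.0038  0.0016] dy [0.0193 0.0195 0.0202 0.0212 0.0213]
scene tongue 70 dx [-0.0414 -0.0085] dy [-0.0122  0.0169]
side 0.02 5 dx [-0.003   0.0034] dy [0.0174 0.0184 0.0226 0.0276 0.0282]
side 0.035 34 dx [-0.0059  0.0047] dy [0.0177 0.02   0.0247 0.0292 0.0299]
side 0.05 28 dx [-0.0047 -0.001 ] dy [0.0174 0.0187 0.0234 0.0298 0.0309]
side 0.066 19 dx [-0.0138 -0.0009] dy [0.0201 0.0203 0.0245 0.0279 0.0324]
side 0.076 6 dx [-0.009   0.0002] dy [0.022  0.0226 0.0247 0.0277 0.0292]
side tongue 55 dx [-0.0416 -0.0133] dy [-0.0115  0.0173]
wrist 0.05 918 dx [0.0012 0.0207] dy [0.0147 0.0157 0.0235 0.0326 0.0342]
wrist 0.066 118 dx [0.0042 0.0094] dy [0.0188 0.0197 0.024  0.0281 0.0288]
wrist 0.076 363 dx [-0.0022  0.0088] dy [0.0199 0.0205 0.0237 0.0273 0.0283]
```

Request:
arm_command(
  commands=[
    [0,-0.5,0,0,0,0,0],
    [0,-1,0,0,0,0,0],
    [0,0,-2,0,0,0,0],
    [-2,1,-3,0,0,0,0],
    [-3,2,-1,0,0,0,0],
    [-1,0,0,0,0,0,0],
    [0,0,0,0,0,0,0],
  ],
)

```text
time: 20.83
position: [0.4891, 0.1016, 0.1033]
eef_rot: [3.138, 0.0, 1.498]
contact_force: [-0.3, 0.6, 0.1]
gripper_width: 0.0005
grip_force: 0.0
```

```bash
python3 - <<'E'
from pk import *
s=robot.get_state();print(s['position'])
C={n:cap(n) for n in('scene','side','wrist')}
w=C['wrist']['img']
for n,c in C.items():
    P=pts(c);Z=P[...,2]; D=P[...,:2]-O; dx=D@ex; dy=D@ey
    h=(lamp(c,(7,170,60),(18,255,255))>0)&(abs(dx)<.03)&(abs(dy)<.08)
    for a,b in((.03,.04),(.04,.05),(.05,.06),(.062,.076),(.076,.082)):
        k=h&(Z>a)&(Z<b)
        if k.sum()>3: print(n,a,k.sum(),'dx',np.percentile(dx[k],[5,95]).round(4),'dy',np.percentile(dy[k],[2,10,50,90,98]).round(4))
    g=(Z>.02)&(Z<.042)&(abs(dy)<.03)&(dx<-.008)&(dx>-.08)
    print(n,'tongue',g.sum(),'dx',np.percentile(dx[g],[1,99]).round(4))
    for a in(-.038,-.03,-.02,-.012):
        k=g&(abs(dx-a)<.004); 
        if k.sum()>4: print('   at',a,'dy',np.percentile(dy[k],[3,97]).round(4),'z',np.median(Z[k]).round(4))
    f=(abs(dx)<.006)&(Z>.02)&(Z<.048)&(dy<-.05)&(dy>-.12); print('   face dx',np.median(dx[f]) if f.any() else '')
a=C['scene']['img'][155:210,155:255]; b=C['side']['img'][150:205,185:285]
m=(pts(C['wrist'])[...,1]>.1); rr=np.nonzero(m.any(1))[0]; print(rr.min(),rr.max())
top=np.hstack([cv2.resize(a,(400,220),interpolation=2),cv2.resize(b,(400,220),interpolation=2)])
ww=cv2.resize(w[60:250,150:430],(545,370),interpolation=2); ww=np.pad(ww,((0,0),(0,255),(0,0)))
cv2.imwrite('pics/y.png',np.vstack([top,ww])[:,:,::-1])
E
```

```text
[0.48911507 0.10162922 0.10328848]
scene 0.03 15 dx [-0.0074 -0.0013] dy [0.0166 0.0185 0.0247 0.0287 0.029 ]
scene 0.04 26 dx [-0.0079  0.0003] dy [0.0149 0.0181 0.024  0.0286 0.0289]
scene 0.05 68 dx [-0.0065  0.0192] dy [0.014  0.0158 0.0275 0.0326 0.0332]
scene 0.062 38 dx [-0.0059  0.0053] dy [0.0191 0.02   0.0252 0.0285 0.0289]
scene 0.076 18 dx [-0.0057  0.0076] dy [0.0198 0.0207 0.0239 0.0267 0.0275]
scene tongue 262 dx [-0.0422 -0.0084]
   at -0.038 dy [-0.0116  0.0166] z 0.0314
   at -0.03 dy [-0.0106  0.0168] z 0.0361
   at -0.02 dy [-0.012   0.0162] z 0.036
   at -0.012 dy [-0.0111  0.0169] z 0.0362
   face dx 0.00011991349952756741
side 0.03 19 dx [-0.0051  0.005 ] dy [0.0168 0.018  0.0246 0.0301 0.0302]
side 0.04 19 dx [-0.0051  0.0021] dy [0.0197 0.02   0.0246 0.029  0.0296]
side 0.05 48 dx [-0.0062  0.0151] dy [0.0165 0.0177 0.0262 0.0333 0.0353]
side 0.062 27 dx [-0.0048  0.0018] dy [0.02   0.0204 0.025  0.0288 0.0293]
side 0.076 9 dx [-0.0043  0.0026] dy [0.0212 0.0218 0.0244 0.0276 0.0282]
side tongue 213 dx [-0.0403 -0.0084]
   at -0.038 dy [-0.0117  0.0163] z 0.0301
   at -0.03 dy [-0.0098  0.0173] z 0.0371
   at -0.02 dy [-0.0111  0.0172] z 0.0368
   at -0.012 dy [-0.0094  0.017 ] z 0.0373
   face dx 0.002080474909712817
wrist 0.05 653 dx [-0.0036  0.0199] dy [0.0152 0.0159 0.0251 0.0332 0.0347]
wrist 0.062 32 dx [-0.0039  0.0072] dy [0.0188 0.0188 0.0188 0.0295 0.0296]
wrist 0.076 302 dx [-0.0038  0.0078] dy [0.0195 0.0202 0.0241 0.0281 0.0288]
wrist tongue 1452 dx [-0.0403 -0.0083]
   at -0.038 dy [-0.0107  0.0164] z 0.037
   at -0.03 dy [-0.0115  0.0164] z 0.0372
   at -0.02 dy [-0.0113  0.0164] z 0.0372
   at -0.012 dy [-0.011   0.0164] z 0.0371
   face dx -0.0007024842552504391
0 419
```

View pics/y.png

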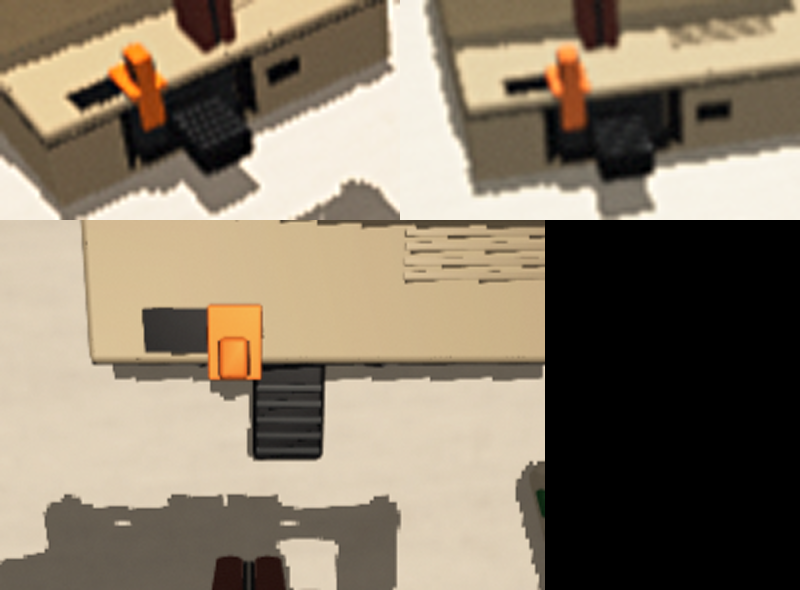

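The last picture shows the lock plate against the right-hand end of its 44 mm slot. All 24 mm of slot is exposed behind it, so it started slightly closed, and it held firm at 10 N. Its nose stands clear beside the tongue. I'll do a last numeric check of the slot and bystanders.

```bash
python3 - <<'E'
from pk import *
c=cap('wrist');P=pts(c);Z=P[...,2]; D=P[...,:2]-O; dx=D@ex; dy=D@ey
g=cv2.cvtColor(c['img'],cv2.COLOR_RGB2GRAY)
k=(g<90)&(dx>.008)&(dx<.016)&(abs(dy-.03)<.05)&(Z<.058)&(Z>.03); print('dark slot dy',np.percentile(dy[k],[1,99]).round(4),k.sum())
o=(lamp(c,(7,170,60),(18,255,255))>0)&(dx>.008)&(dx<.016); print('plate dy',np.percentile(dy[o],[1,99]).round(4))
c=cap('side');P=pts(c)
m=lamp(c,(0,200,150),(6,255,255))>0; m[:250]=0;m[305:]=0;m[:,:260]=0;m=big(m);print('red',np.median(P[m],0).round(4))
for n in('scene','side'):
    P=pts(cap(n))
    g=(P[...,2]>.06)&(P[...,2]<.074)&(P[...,0]>.59)&(P[...,0]<.68)&(P[...,1]>-.06)
    for lo,hi in((-.06,.032),(.036,.12)):
        q=P[g&(P[...,1]>lo)&(P[...,1]<hi)]; print(n,rect(q[:,:2]))
E
```

```text
dark slot dy [0.0346 0.0582] 396
plate dy [0.0151 0.0347]
red [ 0.4849 -0.1833  0.0452]
scene [634.4  -6.9  74.8  71.2  49.2]
scene [643.4  77.1  28.1  71.4  15.1]
side [633.3  -5.1  73.5  73.   80.5]
side [642.8  76.5  28.3  70.   15.3]
```

```bash
python3 -c "
from bench import robot
print(robot.close_job())"
```

```text
the job is handed in; nothing more can be done
None
```

The job is handed in, with no verdict returned: the green-lamp pack went from the charger to the table (let go about 2 mm above it) and is now home in the bay with the lock across; the red-lamp pack, cup and timer have not moved.

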